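# Set up the counting scale and weigh out the small bushings

## Task

Weigh out the small bushings on the counting scale: take the empty weighing pan off the hanger, lifting its bar straight up past the upturned hook tips before drawing it out, and set it squarely on the middle of the scale's platform. Zero the scale by turning the left-hand knob clockwise to its stop and letting it spring back, then put every small bushing that is out on the worktop into the pan, and only then turn the right-hand key clockwise to its stop and let it spring back to register the weight. Leave the big bushing and the bearing where they are, and leave the loaded pan on the scale.

Things in the scene. Friction and masses are not known exactly. Their poses are not given: they have to be found in the camera images.
- hook_seat (a point): Where the middle of the pan's bar rests on the hanger, 160 mm above the worktop. The hanger is a fixed stand: foot plate, and a post and cross bar 123 mm behind this point (+x), 215 mm high. From the cross bar two round steel prongs, 8 mm thick, slope down towards the robot (-x), 98 mm to either side (y) of this point, and turn up in front of the bar.
- hook_tip (a point): Midway between the tops of the two upturned prong tips, 26 mm in front (-x) of hook_seat and 42 mm above it. The pan's bar (5 mm radius) must rise above this point before it can be drawn out: a lift of at least 48 mm.
- pan_grip (a point): Middle of the black grip on the weighing pan's bar, 65 mm above the pan's underside. Grip sleeve: 16 mm wide (x), 60 mm long (y), 18 mm high; taken from above. The bar is rigid, round, 10 mm thick and runs along the pan's y above its middle, on legs at the side walls; its ends stick out 27 mm past the walls (224 mm overall) and hang on the prongs at the start.
- pan_floor (a point): Centre of the upper face of the pan's floor, right below the bar. The pan is an open aluminium tray, 190 mm (x) by 170 mm (y) outside, walls 35 mm high and 3 mm thick, floor 3 mm thick, about 0.3 kg. The bar overhead is 62 mm above this point; bushings go in on either side of it.
- platform (a point): Centre of the scale's steel platform (206 mm in x by 206 mm in y), on its top face, 55 mm above the worktop. The scale is fixed, 214 mm wide; its x axis points away from the robot. Its console (deck 45 mm high, front edge 212 mm from here) lies on the robot's side, with the zero knob 170 mm in front (-x) and 66 mm to the left (+y), the register key as far to the right (-y).
- zero_grip (a point): Zero knob, the left-hand (+y) control on the scale's console, black plastic. Grip: an upright level bar 38 mm long, 11 mm thick, along the scale's x at rest, turned about the vertical axis. This point lies on the axis, 11 mm below the bar's top, 29 mm above the console deck; the bar starts 10 mm above the deck. Its x axis runs along the bar and turns with it.
- zero_knob (a joint): Angle of the zero knob, rad: 0 at rest, grows clockwise seen from above, hard stop at 1.2. A spring pulls it back to 0 (0.03 N m at rest, 0.09 N m at the stop); let go, it returns in under a second.
- register_grip (a point): Register key, the right-hand (-y) control on the console, slim steel in a brass collar. Grip: an upright level bar 34 mm long, 8 mm thick, along the scale's x at rest, turned about the vertical axis. This point lies on the axis, 11 mm below the bar's top, 29 mm above the console deck; the bar starts 18 mm above the deck. Its x axis runs along the bar and turns with it.
- register_key (a joint): Angle of the register key, rad: 0 at rest, grows clockwise seen from above, hard stop at 1.2. A spring pulls it back to 0 (0.03 N m at rest, 0.09 N m at the stop); let go, it returns in under a second.
- big_bushing_c (a point): Centre (23 mm above its underside) of the big turned steel bushing, 50 mm across and 46 mm high, a bystander that stays on the worktop.
- bearing_c (a point): Centre (7 mm above its underside) of a ball bearing, 47 mm across and 14 mm high, lying flat, a bystander that stays on the worktop.
- bushing1_c (a point): Centre (13 mm above its underside) of small turned steel bushing 1 (up to four alike, two to four present): 40 mm across at its upper flange, narrower at the foot, 26 mm high, standing on the worktop foot down. None when absent.
- bushing2_c (a point): Centre (13 mm above its underside) of small turned steel bushing 2 (up to four alike, two to four present): 40 mm across at its upper flange, narrower at the foot, 26 mm high, standing on the worktop foot down. None when absent.
- bushing3_c (a point): Centre (13 mm above its underside) of small turned steel bushing 3 (up to four alike, two to four present): 40 mm across at its upper flange, narrower at the foot, 26 mm high, standing on the worktop foot down. None when absent.
- bushing4_c (a point): Centre (13 mm above its underside) of small turned steel bushing 4 (up to four alike, two to four present): 40 mm across at its upper flange, narrower at the foot, 26 mm high, standing on the worktop foot down. None when absent.
Not all that is in view belongs to the job. What is shaped like the part that bears bushing1_c but orange is not meant.

How it is judged:
By the outcome, as a careful person would: the job done as asked, in the order asked, and still so for the second after the job is handed in, with the robot touching nothing.
Of bushing1, bushing2, bushing3, bushing4 only 2 to 4 are there at a start; the rules pass over those that are not, and their reading is None.
At some moment in a run one of bushing1, bushing2, bushing3, bushing4 may be knocked a few centimetres aside while the robot is not near it.
It also fails if it takes over 210 s, if anything falls off the work surface, if the arm or the gripper's body presses on something with over 40 N, if the wrist force passes 120 N, or if a joint passes its speed limit or range.

## Robot

A 6-joint arm with a two-finger parallel gripper is mounted at the origin on a cart in front of the work surface, level with it; the furniture and walls round the work are solid. World frame = base frame: x ahead of the robot, y to its left, z up, the work surface at z = 0. Lengths are in m, angles in degrees, forces in N, time in s.
With the tool pointing down it reaches from about 0.4 to 0.825 m from the base axis. Payload 7 kg.
Tool frame: the origin (TCP) lies at the very end of the fingers, on their centre line; the grasp point (between the pads) lies 19 mm behind it (ctrl.hold_point_z is the distance from the TCP to the grasp point, in m); z points along the fingers, y is the line along which they close (so a half turn about z gives the same grasp; the last joint's range is limited). The gripper opens to 88 mm and grips with 3 to 60 N. Pads are 19 mm wide; open, the fingers measure 130 mm over their backs; the gripper's body (78 mm by 193 mm) begins 47 mm behind the grasp point.
Start: joints at [81.996, 20.546, 0.682, 0, -70.136, -16.507], TCP at [0.28, 0.614, 0.227] pointing down, gripper open.
Joint ranges: [-176.03, 176.03], [-82.01, 121.73], [-58.28, 71.71], [-173.87, 95.51], [-174.79, -0.11], [-173.66, 173.66]. Speed limits (degrees/s): [136.94, 136.94, 172.46, 180, 180, 180].

## Interface

Orientations are given as [roll, pitch, yaw] about the fixed x, y, z axes, in that order (R = Rz(yaw) Ry(pitch) Rx(roll)).
In Python, from plant import sensors, viewer, workorder, ctrl gives the robot as it stands.
- The arm moves only by the shell command python3 -m pendant 'ROWS'. ROWS is JSON, a list of rows, each a list of 3 entries, a list of its own where there are three numbers: the opening, from -1 (shut) to 1 (fully open), so that 0 is half open, then the shift along the tool's x, y, z in m, then the turn, a rotation vector about the tool's x, y, z in degrees. A call has 1 to 10 rows; each row is the pose to reach, as a shift and turn from the pose commanded when the call began, along the tool's axes at that moment; what a row does not reach only later rows make up. A row lasts 1/12 s, in which the tool goes at most 41.7 mm and 7.16 degrees, less where a joint would pass 70% of its speed; a pose out of reach is approached as far as the arm can. A call with a gripper value outside its range is refused whole. The fingers move at their own pace and stop on an object; the grip force is fixed at half the most. Time passes only in rows, so rows that repeat a pose let the fingers close. It gives the time, the measured TCP pose, the force, the opening and the grip force at its end, in the units of the state.
- sensors.get_obs(): the state, without advancing time (a new reading comes with each control period).
- viewer.snapshot(name): name is "side" or "top"; returns the picture (400x640x3 uint8, red, green, blue); there is no depth.
- viewer.camera_params(name): a dict with "fx", "fy", "cx", "cy" (pixels), "dist" ([k1, k2, p1, p2, k3] as OpenCV has them; the pictures are not rectified), "extrinsics" (4x4, takes a point from world to camera coordinates). Camera axes: x right, y up, looking along -z (the intrinsics and any distortion apply to the point x, -y, -z); pixel columns grow to the right and rows downward; lengths in m; the calibration is good to about 2 mm. A picture is of the moment at which its call begins. camera_params takes no time and is no camera call.
- workorder.close_job(): hands the job in; it is judged then, once.
The state is a dict: "clock": time; "joint_pos": joint angles; "qvel": joint speeds; "tau": joint torques, N m; "tool_pos": TCP position; "orientation": TCP orientation; "force": force on the tool from outside, world axes, zero at the start; "moment": the same for the moment, N m; "opening": finger opening in m; "gripper_force": force on a finger pad.
Only numpy, scipy, OpenCV 4.12 (cv2) and the standard library are available. Lean on these libraries where they do the work, as an engineer would, in place of code of your own. Each camera call takes 0.05 s, during which the arm holds its last target. There are 200 camera calls.

## Working session

There is one attempt and no reset: what is moved stays moved. The work goes in short steps, Python scripts to look and compute and a shell command to move; the robot and the scene stay as the last step left them, time stands still between calls to the robot, and variables do not carry over. Pictures are saved under pics/ and viewed, at most 15 in all, crops included, and the job is handed in when it is done.

```bash
ls; mkdir -p pics; python3 - <<'E'
from plant import sensors, viewer, workorder, ctrl
import cv2, numpy as np
print(sensors.get_obs()); print(ctrl.hold_point_z)
for n in("side","top"):
    p=viewer.camera_params(n); print(n,p)
    cv2.imwrite(f"pics/{n}0.png",viewer.snapshot(n)[:,:,::-1])
E
```

```text
pics
{'clock': 0.0, 'joint_pos': array([ 8.19969765e+01,  2.05916061e+01,  6.34065554e-01, -2.03408312e-02,
       -7.01368053e+01, -1.65067950e+01]), 'qvel': array([-0.13032778, -0.02084865,  0.01281032, -0.02697229, -0.01475271,
       -0.02873403]), 'tau': array([ 2.62803725e-03, -5.82729685e+01,  2.93050289e+01,  6.99738890e+00,
        6.93943395e-03, -1.58527764e-04]), 'tool_pos': array([0.27984384, 0.61371436, 0.22562229]), 'orientation': array([ 1.79904109e+02, -8.47541149e-03, -2.45167385e+01]), 'force': array([ 0.01146424, -0.02419488,  0.03848381]), 'moment': array([ 0.02387285,  0.02137425, -0.04395752]), 'gripper_force': 0.0, 'opening': 0.08748492111084372}
0.0188
side {'fx': 422.45840527065326, 'fy': 422.45840527065326, 'cx': 333.5446156161452, 'cy': 200.83209642343976, 'dist': array([-0.09368191,  0.        ,  0.        ,  0.        ,  0.        ]), 'extrinsics': array([[ 9.40642143e-01, -3.39399840e-01,  3.28888315e-04,
        -4.42727296e-01],
       [ 2.16868130e-01,  6.01791979e-01,  7.68644670e-01,
        -3.18800646e-01],
       [-2.61075800e-01, -7.22948244e-01,  6.39675905e-01,
        -6.72999696e-01],
       [ 0.00000000e+00,  0.00000000e+00,  0.00000000e+00,
         1.00000000e+00]])}
top {'fx': 366.3325511167888, 'fy': 366.3325511167888, 'cx': 315.1286335910503, 'cy': 197.677275231746, 'dist': array([0.01414287, 0.        , 0.        , 0.        , 0.        ]), 'extrinsics': array([[ 0.02304186, -0.99962139,  0.015038  ,  0.15977011],
       [ 0.98690979,  0.02514532,  0.15930092, -0.54916078],
       [-0.15961875,  0.01117056,  0.98711553, -1.02957234],
       [ 0.        ,  0.        ,  0.        ,  1.        ]])}
```

View pics/top0.png

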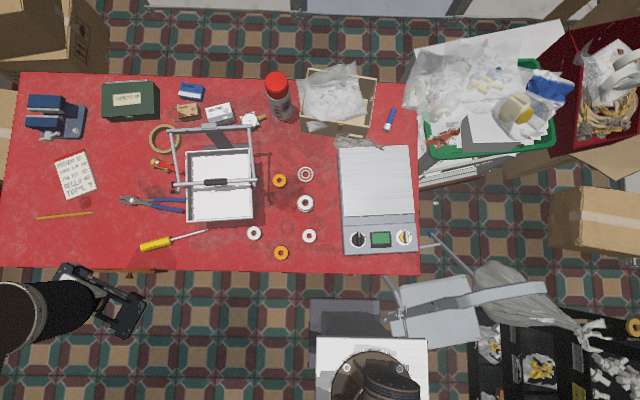

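View pics/side0.png

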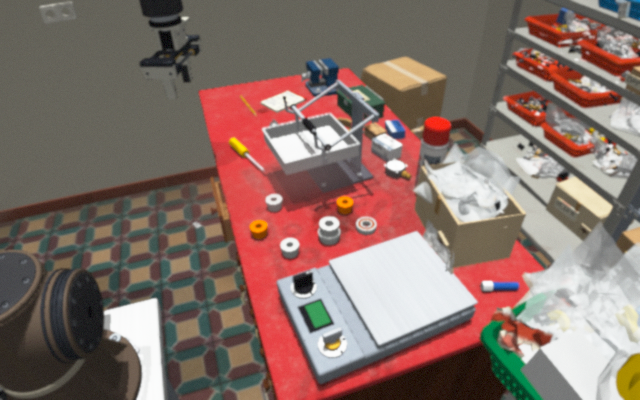

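The top view shows the scale at about (377,200), the hanging pan at (220,185) and small bushings at (254,233) and (309,236). The big bushing is at (305,203), the bearing at (305,174), and the orange decoys at (279,181) and (281,253). The side view agrees: bushings at (274,202) and (289,247).

```bash
cat > h.py <<'E'
import cv2, numpy as np
from plant import sensors, viewer
def cam(n):
    p=viewer.camera_params(n); K=np.array([[p["fx"],0,p["cx"]],[0,p["fy"],p["cy"]],[0,0,1.]])
    E=np.diag([1,-1,-1,1.])@p["extrinsics"]; return K,p["dist"],E[:3,:3],E[:3,3]
def ray(n,px):
    K,d,R,t=cam(n); u=cv2.undistortPoints(np.array([[px]],float),K,d)[0,0]
    return -R.T@t, R.T@np.array([u[0],u[1],1.])
def onz(n,px,z):
    c,v=ray(n,px); return c+v*(z-c[2])/v[2]
def tri(a,b):
    (c1,v1),(c2,v2)=ray("top",a),ray("side",b)
    s=np.linalg.lstsq(np.c_[v1,-v2],c2-c1,rcond=None)[0]
    p,q=c1+s[0]*v1,c2+s[1]*v2; return (p+q)/2, np.linalg.norm(p-q)
def proj(n,P):
    K,d,R,t=cam(n); return cv2.projectPoints(np.array([P],float),cv2.Rodrigues(R)[0],t,K,d)[0][0,0]
def snap(n): return viewer.snapshot(n)[:,:,::-1].copy()
def crop(im,x0,y0,x1,y1,f,fn): cv2.imwrite("pics/"+fn,cv2.resize(im[y0:y1,x0:x1],None,fx=f,fy=f,interpolation=cv2.INTER_CUBIC))
E
python3 - <<'E'
from h import *
t=cv2.imread("pics/top0.png"); s=cv2.imread("pics/side0.png")
crop(t,160,115,420,265,3,"tc.png"); crop(s,220,80,480,275,3,"sc.png")
for n,px in [("b1",(254,233)),("b2",(309,236)),("big",(305,203)),("bear",(305,174)),("or",(281,253))]: print(n,onz("top",px,0.026))
for n,px in [("b1",(274,199)),("b2",(289,244))]: print(n,onz("side",px,0.026))
E
```

```text
b1 [0.43886741 0.34886932 0.026     ]
b2 [0.43393941 0.18814695 0.026     ]
big [0.53109366 0.20251282 0.026     ]
bear [0.61908987 0.20492722 0.026     ]
or [0.3829774  0.26798627 0.026     ]
b1 [0.44177168 0.34471285 0.026     ]
b2 [0.43602539 0.18554566 0.026     ]
```

View pics/tc.png

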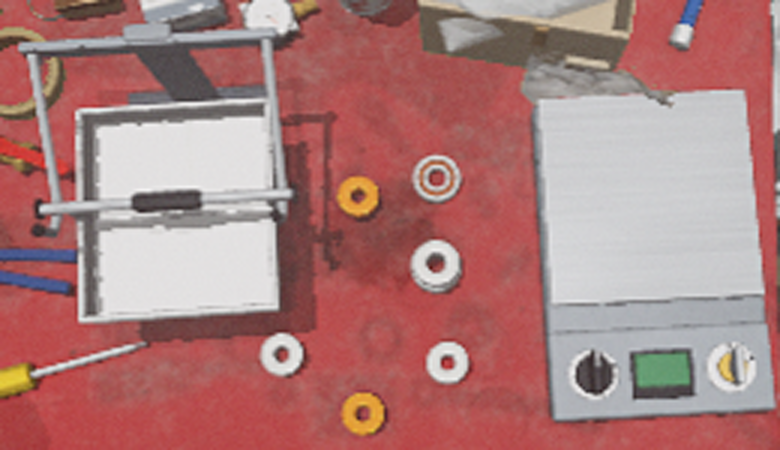

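View pics/sc.png

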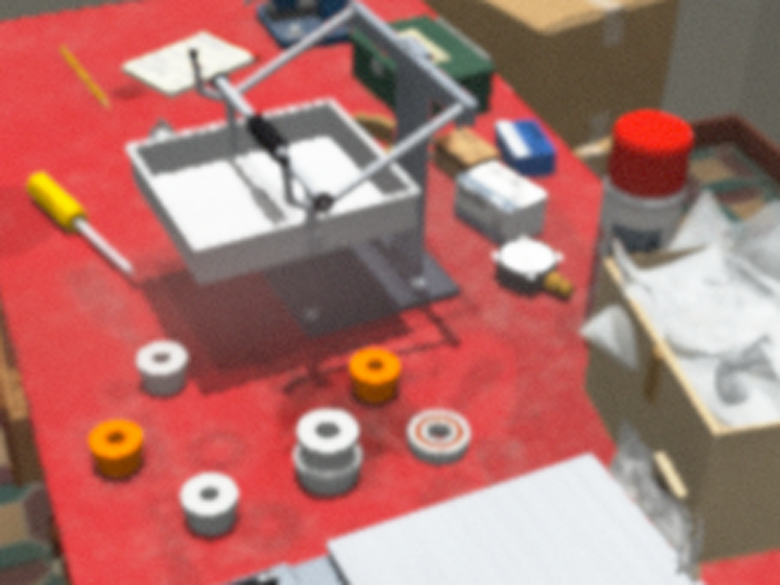

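The crops show exactly two grey small bushings, at top crop (282,355) and (447,362). The grip sleeve is at (167,201), the bar ends at (37,209) and (291,195), the knob at (594,372) and the key at (735,365). The platform corners are also visible.

```bash
python3 - <<'E'
from h import *
np.set_printoptions(precision=4,suppress=True)
T=lambda x,y:(160+(x-1)/3,115+(y-1)/3)
S=lambda x,y:(220+(x-1)/3,80+(y-1)/3)
print("grip tri",tri(T(167,201),S(268,137)),onz("top",T(167,199),.165),onz("side",S(268,137),.165))
a,b=onz("top",T(37,209),.16),onz("top",T(291,195),.16); print("bar",a,b,(a+b)/2,np.degrees(np.arctan2(a[0]-b[0],a[1]-b[1])), np.linalg.norm(a-b))
c=[onz("top",T(*q),.055) for q in [(537,101),(745,91),(762,298),(550,305)]]
for q in c: print(q)
print("plat",np.mean(c,0)); e=(c[0]+c[1]-c[2]-c[3]); print("scale yaw",np.degrees(np.arctan2(e[1],e[0])))
e=(c[0]-c[1]+c[3]-c[2]); print("from y",np.degrees(np.arctan2(-e[0],e[1])))
k,r=onz("top",T(597,370),.085),onz("top",T(739,360),.085); print("knob",k,"key",r,np.degrees(np.arctan2(-(k-r)[0],(k-r)[1])),np.linalg.norm(k-r))
for n in("b1",(282,355)),("b2",(447,362)),("big",(436,263)),("bear",(436,178)),("o1",(358,196)),("o2",(363,413)): print(n, onz("top",T(*n[1]),.026)if n[0]!="b1" or 1 else 0) if not isinstance(n[1],str) else 0
# automatic contours for grey bushings
t=cv2.imread("pics/top0.png"); hsv=cv2.cvtColor(t,cv2.COLOR_BGR2HSV)
m=((hsv[:,:,1]<90)&(hsv[:,:,2]>100)).astype(np.uint8)
n,l,st,ce=cv2.connectedComponentsWithStats(m)
for i in range(1,n):
    if 80<st[i,4]<400 and 200<ce[i][0]<340 and 150<ce[i][1]<260: print(st[i],ce[i],onz("top",ce[i],.026))
E
```

```text
grip tri (array([0.5633, 0.4367, 0.1555]), np.float64(0.0011967442205884549)) [0.5626 0.4343 0.165 ] [0.5593 0.4206 0.165 ]
bar [0.5518 0.5469 0.16  ] [0.57   0.3284 0.16  ] [0.5609 0.4376 0.16  ] -4.761982044711592 0.21921776700050796
[0.6928 0.1069 0.055 ]
[ 0.7086 -0.099   0.055 ]
[ 0.5028 -0.1118  0.055 ]
[0.4909 0.0919 0.055 ]
plat [ 0.5988 -0.003   0.055 ]
scale yaw 3.913115919596078
from y 3.861163465663882
knob [0.4284 0.0505 0.085 ] key [ 0.4408 -0.0808  0.085 ] 5.393359993472494 0.1319444189378982
('b1', (282, 355)) [0.4388 0.3498 0.026 ]
('b2', (447, 362)) [0.4359 0.1892 0.026 ]
('big', (436, 263)) [0.5331 0.2026 0.026 ]
('bear', (436, 178)) [0.6191 0.2049 0.026 ]
('o1', (358, 196)) [0.5987 0.2822 0.026 ]
('o2', (363, 413)) [0.3849 0.269  0.026 ]
[297 166  17  17 153] [305.1111 174.2484] [0.6183 0.2046 0.026 ]
[297 195  17  18 219] [304.8995 203.3973] [0.5299 0.2028 0.026 ]
[246 226  15  15 157] [253.4013 232.7771] [0.4395 0.3506 0.026 ]
[302 229  15  14 154] [308.6883 235.539 ] [0.4353 0.1891 0.026 ]
```

```bash
cat >> h.py <<'E'
def go(x,y,z,yaw):
    from scipy.spatial.transform import Rotation as Ro
    o=sensors.get_obs(); R=Ro.from_euler("xyz",o["orientation"],degrees=True); G=Ro.from_euler("xyz",[180,0,yaw],degrees=True)
    print("shift",np.round(R.inv().apply(np.array([x,y,z])-o["tool_pos"]),4),"turn",np.round((R.inv()*G).as_rotvec(degrees=True),2),"t",round(o["clock"],2),"tcp",np.round(o["tool_pos"],4),"rpy",np.round(o["orientation"],2),"j",np.round(o["joint_pos"],1),"F",np.round(o["force"],1),"open",round(o["opening"],4))
E
python3 -c "
from h import *
go(.5617,.4367,.26,-85.24)"
```

```text
shift [ 0.3299  0.0442 -0.0342] turn [ 7.000e-02 -5.000e-02  6.072e+01] t 0.1 tcp [0.2799 0.6138 0.2257] rpy [ 1.7992e+02 -1.0000e-02 -2.4520e+01] j [ 82.   20.6   0.6  -0.  -70.1 -16.5] F [ 0.4 -0.   0.9] open 0.0877
```

```bash
python3 -m pendant '[[1,[0,0,-0.034],[0,0,0]],[1,[0.33,0.044,-0.034],[0,0,60.7]],[1,[0.33,0.044,-0.034],[0,0,60.7]],[1,[0.33,0.044,-0.034],[0,0,60.7]],[1,[0.33,0.044,-0.034],[0,0,60.7]],[1,[0.33,0.044,-0.034],[0,0,60.7]],[1,[0.33,0.044,-0.034],[0,0,60.7]],[1,[0.33,0.044,-0.034],[0,0,60.7]],[1,[0.33,0.044,-0.034],[0,0,60.7]],[1,[0.33,0.044,-0.034],[0,0,60.7]]]'; python3 -m pendant '[[1,[0,0,0],[0,0,0]],[1,[0,0,0],[0,0,0]]]'; python3 - <<'E'
from h import *
go(.5617,.4367,.139,-85.24)
t=snap("top"); s=snap("side")
crop(t,150,100,310,220,4,"t1.png")
E
```

```text
clock: 0.93
tool_pos: [0.5671, 0.4324, 0.2593]
orientation: [180.0, -0.1, -85.9]
force: [-1.0, 0.8, -0.7]
opening: 0.0877
gripper_force: 0.0
clock: 1.1
tool_pos: [0.5622, 0.4367, 0.2598]
orientation: [179.9, -0.0, -85.2]
force: [-0.7, -0.2, 0.2]
opening: 0.0877
gripper_force: 0.0
shift [-1.000e-04  4.000e-04  1.208e-01] turn [ 0.05 -0.04  0.08] t 1.1 tcp [0.5622 0.4367 0.2598] rpy [ 1.7995e+02 -4.0000e-02 -8.5160e+01] j [ 53.5  23.2   8.9  -0.  -75.8 -48.6] F [-0.7 -0.2  0.2] open 0.0877
```

View pics/t1.png

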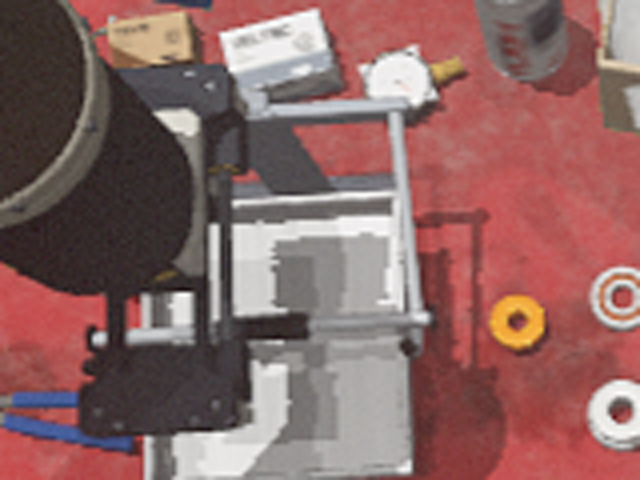

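```bash
python3 - <<'E'
from h import *
s=snap("side"); 
for n in("top","side"): print(n,proj(n,[.5622,.4367,.26]),proj(n,[.5622,.4367,.16]),proj(n,[.5622,.4367,.33]))
crop(s,240,20,400,170,4,"s1.png")
E
```

```text
top [203.98169422 172.8396405 ] [214.90346632 181.51690166] [194.70114522 165.46833712]
side [306.70741147  85.84337994] [308.25525196 123.85416721] [305.53659524  56.4784241 ]
```

View pics/s1.png

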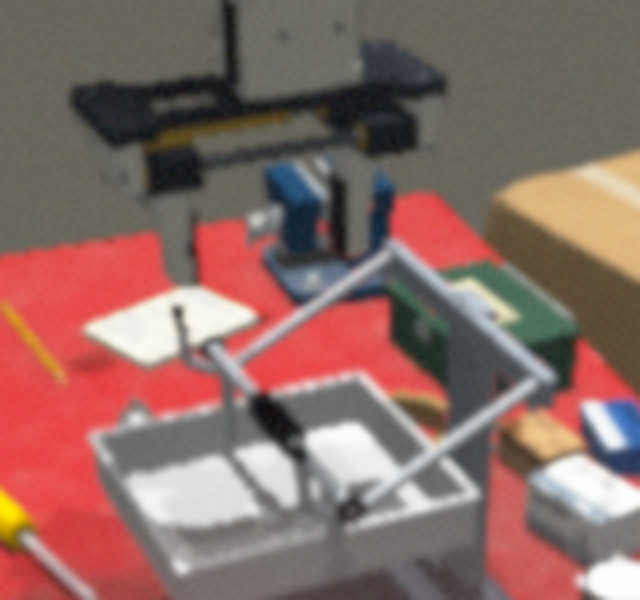

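The fingertips straddle the grip in the side view: tips at crop (185,280) and (355,245), midpoint on the projected TCP, with the sleeve at (275,425). Descending and closing.

```bash
python3 -m pendant '[[1,[0,0,0.03],[0,0,0]],[1,[0,0,0.06],[0,0,0]],[1,[0,0,0.09],[0,0,0]],[1,[0,0,0.105],[0,0,0]],[1,[0,0,0.115],[0,0,0]],[1,[0,0,0.121],[0,0,0]],[1,[0,0,0.121],[0,0,0]],[1,[0,0,0.121],[0,0,0]]]'; python3 -m pendant '[[-1,[0,0,0],[0,0,0]],[-1,[0,0,0],[0,0,0]],[-1,[0,0,0],[0,0,0]],[-1,[0,0,0],[0,0,0]],[-1,[0,0,0],[0,0,0]],[-1,[0,0,0],[0,0,0]],[-1,[0,0,0],[0,0,0]],[-1,[0,0,0],[0,0,0]],[-1,[0,0,0],[0,0,0]],[-1,[0,0,0],[0,0,0]]]'; python3 -c "
from h import *
go(.5617,.4367,.139+.13,-85.24)"
```

```text
clock: 1.92
tool_pos: [0.5622, 0.438, 0.1407]
orientation: [-179.9, 0.0, -85.1]
force: [-0.9, -0.3, 0.8]
opening: 0.0879
gripper_force: 0.0
clock: 2.75
tool_pos: [0.5621, 0.4372, 0.1395]
orientation: [180.0, -0.0, -85.2]
force: [-0.1, -1.0, -1.0]
opening: 0.0266
gripper_force: 0.0
shift [ 0.0005  0.0004 -0.1295] turn [ 0.   -0.    0.03] t 2.75 tcp [0.5621 0.4372 0.1395] rpy [180.    -0.   -85.21] j [ 53.5  27.3  -0.5   0.  -62.2 -48.7] F [-0.1 -1.  -1. ] open 0.0266
```

```bash
python3 -m pendant '[[-1,[0,0,0],[0,0,0]],[-1,[0,0,0],[0,0,0]],[-1,[0,0,0],[0,0,0]],[-1,[0,0,0],[0,0,0]],[-1,[0,0,0],[0,0,0]],[-1,[0,0,0],[0,0,0]]]'; python3 -m pendant '[[-1,[0,0,-0.005],[0,0,0]],[-1,[0,0,-0.015],[0,0,0]],[-1,[0,0,-0.03],[0,0,0]],[-1,[0,0,-0.045],[0,0,0]],[-1,[0,0,-0.06],[0,0,0]],[-1,[0,0,-0.08],[0,0,0]],[-1,[0,0,-0.1],[0,0,0]],[-1,[0,0,-0.12],[0,0,0]],[-1,[0,0,-0.135],[0,0,0]],[-1,[0,0,-0.135],[0,0,0]]]'; python3 -c "
from h import *
go(.5017,.4317,.274,-85.24);go(.5988,-0.003,.274,-86)"
```

```text
clock: 3.25
tool_pos: [0.5621, 0.4372, 0.1395]
orientation: [180.0, 0.0, -85.2]
force: [-0.3, 0.0, 0.3]
opening: 0.0155
gripper_force: 30.0
clock: 4.08
tool_pos: [0.5632, 0.438, 0.2795]
orientation: [-179.7, 0.2, -85.2]
force: [-0.1, 0.1, -2.7]
opening: 0.0161
gripper_force: 30.0
shift [0.0011 0.0619 0.0052] turn [-0.29  0.22  0.05] t 4.08 tcp [0.5632 0.438  0.2795] rpy [-179.71    0.22  -85.19] j [ 53.5  22.6  10.6   0.1 -77.6 -48.7] F [-0.1  0.1 -2.7] open 0.0161
shift [0.4425 0.0015 0.0038] turn [-0.29  0.22  0.81] t 4.08 tcp [0.5632 0.438  0.2795] rpy [-179.71    0.22  -85.19] j [ 53.5  22.6  10.6   0.1 -77.6 -48.7] F [-0.1  0.1 -2.7] open 0.0161
```

```bash
python3 -m pendant '[[-1,[0,0.015,0],[0,0,0]],[-1,[0,0.035,0],[0,0,0]],[-1,[0,0.06,0],[0,0,0]],[-1,[0.01,0.075,0],[0,0,0]],[-1,[0.03,0.08,0],[0,0,0]],[-1,[0.06,0.08,0],[0,0,0]],[-1,[0.09,0.08,0],[0,0,0]],[-1,[0.12,0.08,0],[0,0,0]],[-1,[0.15,0.08,0],[0,0,0]],[-1,[0.18,0.075,0],[0,0,0]]]'; python3 -m pendant '[[-1,[0.03,-0.01,0],[0,0,0]],[-1,[0.06,-0.02,0],[0,0,0]],[-1,[0.09,-0.03,0],[0,0,0]],[-1,[0.12,-0.04,0],[0,0,0]],[-1,[0.15,-0.05,0],[0,0,0]],[-1,[0.18,-0.06,0],[0,0,0]],[-1,[0.21,-0.07,0],[0,0,0]],[-1,[0.24,-0.075,0],[0,0,0]],[-1,[0.255,-0.075,0],[0,0,0]],[-1,[0.26,-0.075,0],[0,0,0]]]'
python3 -m pendant '[[-1,[0,0,0],[0,0,0]],[-1,[0,0,0],[0,0,0]],[-1,[0,0,0],[0,0,0]]]'; python3 - <<'E'
from h import *
go(.5988,-0.003,.106,-86)
t=snap("top"); s=snap("side")
cv2.imwrite("pics/t2.png",t); cv2.imwrite("pics/s2.png",s)
cv2.imwrite("pics/ts2.png",np.hstack([cv2.resize(t[100:270,100:450],None,fx=1.6,fy=1.6)[:, :400*1],cv2.resize(s[60:340,210:500],(400,272))]))
for n in("top","side"): print(n,proj(n,[.5988,-.003,.055]))
E
```

```text
clock: 4.92
tool_pos: [0.5012, 0.2499, 0.274]
orientation: [179.9, -0.0, -85.2]
force: [1.6, 0.0, -3.4]
opening: 0.0161
gripper_force: 30.0
clock: 5.75
tool_pos: [0.5984, -0.0038, 0.2734]
orientation: [179.9, -0.0, -85.4]
force: [0.0, -0.4, -3.0]
opening: 0.0156
gripper_force: 30.0
clock: 6.0
tool_pos: [0.5985, -0.0004, 0.2744]
orientation: [180.0, 0.0, -85.2]
force: [-0.6, 0.7, -2.4]
opening: 0.0157
gripper_force: 30.0
shift [ 2.700e-03 -1.000e-04  1.684e-01] turn [0.01 0.02 0.83] t 6.0 tcp [ 5.985e-01 -4.000e-04  2.744e-01] rpy [ 1.7999e+02  2.0000e-02 -8.5170e+01] j [ 18.6  11.9  -5.1  -0.  -73.1 -13.8] F [-0.6  0.7 -2.4] open 0.0157
top [375.83704517 180.39941605]
side [398.03346285 279.59337283]
```

View pics/s2.png

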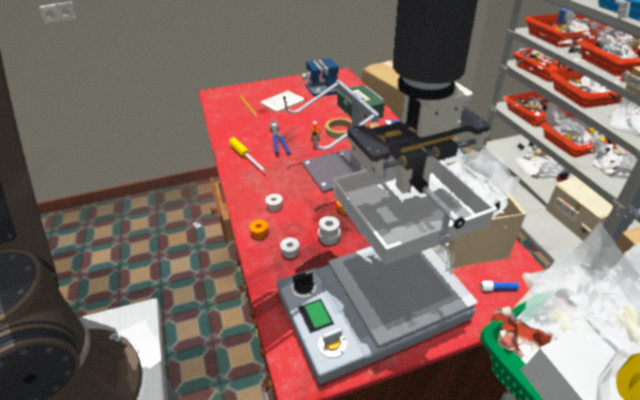

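The side view shows the pan held level over the platform, nothing beneath the hanger, and the bushings unmoved at (274,202) and (289,247). I'll check the platform centre against the first side picture.

```bash
python3 - <<'E'
from h import *
np.set_printoptions(precision=4,suppress=True)
s=cv2.imread("pics/side0.png"); t=cv2.imread("pics/top0.png")
for n,im,seed in(("side",s,(400,285)),("top",t,(376,180))):
    g=cv2.bilateralFilter(im,7,30,5)
    hsv=cv2.cvtColor(g,cv2.COLOR_BGR2HSV)
    print(hsv[seed[1],seed[0]])
    m=((hsv[:,:,1]<38)&(hsv[:,:,2]>165)).astype(np.uint8)
    m=cv2.morphologyEx(m,cv2.MORPH_OPEN,np.ones((7,7)))
    n_,l=cv2.connectedComponents(m); mm=(l==l[seed[1],seed[0]]).astype(np.uint8)
    c=max(cv2.findContours(mm,0,2)[0],key=cv2.contourArea)
    q=cv2.approxPolyDP(cv2.convexHull(c),6,True)[:,0]
    P=np.array([onz(n,x,.055) for x in q]); print(n,q.tolist()); print(P,P.mean(0))
    for i in range(len(P)):
        d=P[(i+1)%len(P)]-P[i]; print(np.linalg.norm(d),np.degrees(np.arctan2(d[1],d[0]))%90)
E
```

```text
[100   6 240]
side [[418, 233], [446, 253], [473, 304], [377, 342], [332, 260]]
[[ 0.695   0.0961  0.055 ]
 [ 0.7206  0.0252  0.055 ]
 [ 0.7007 -0.1014  0.055 ]
 [ 0.507  -0.1109  0.055 ]
 [ 0.4985  0.0862  0.055 ]] [ 0.6244 -0.001   0.055 ]
0.07538905709524278 19.823461435120038
0.12810187811545654 81.08284962244386
0.19398055122187768 2.8102230818261376
0.19731749021173536 2.455607324943429
0.19673850097249498 2.869623167554371
[110   4 209]
top [[340, 148], [407, 145], [417, 250], [392, 251], [343, 224]]
[[ 0.694   0.103   0.055 ]
 [ 0.7086 -0.096   0.055 ]
 [ 0.4002 -0.1192  0.055 ]
 [ 0.3957 -0.0481  0.055 ]
 [ 0.4689  0.0916  0.055 ]] [ 0.5335 -0.0137  0.055 ]
0.19953936459983776 4.195331891646774
0.3092053166663348 4.295955916654918
0.07119499758156488 3.648780616917577
0.15774684234601954 62.366335935765385
0.22539076782811127 2.8898270181990697
```

```bash
python3 -m pendant '[[-1,[0.0045,-0.001,0.03],[0,0,0.9]],[-1,[0.0045,-0.001,0.06],[0,0,0.9]],[-1,[0.0045,-0.001,0.09],[0,0,0.9]],[-1,[0.0045,-0.001,0.12],[0,0,0.9]],[-1,[0.0045,-0.001,0.14],[0,0,0.9]],[-1,[0.0045,-0.001,0.155],[0,0,0.9]],[-1,[0.0045,-0.001,0.162],[0,0,0.9]],[-1,[0.0045,-0.001,0.162],[0,0,0.9]],[-1,[0.0045,-0.001,0.162],[0,0,0.9]]]'; python3 -m pendant '[[-1,[0,0,0.003],[0,0,0]],[-1,[0,0,0.005],[0,0,0]],[-1,[0,0,0.007],[0,0,0]],[-1,[0,0,0.009],[0,0,0]],[-1,[0,0,0.009],[0,0,0]]]'
python3 - <<'E'
from h import *
go(.5995,-0.005,.101,-86)
t=snap("top"); s=snap("side"); crop(t,320,120,430,260,3,"a.png");crop(s,270,200,490,340,3,"s3.png")
E
```

```text
clock: 6.85
tool_pos: [0.6006, -0.0051, 0.1131]
orientation: [-180.0, -0.0, -86.1]
force: [-0.4, -0.4, -2.4]
opening: 0.0163
gripper_force: 30.0
clock: 7.27
tool_pos: [0.6, -0.0057, 0.1034]
orientation: [180.0, 0.0, -86.1]
force: [-0.2, 0.2, -3.3]
opening: 0.0157
gripper_force: 30.0
shift [-0.0007  0.0005  0.0024] turn [ 0.01  0.01 -0.12] t 7.27 tcp [ 0.6    -0.0057  0.1034] rpy [ 1.7999e+02  1.0000e-02 -8.6120e+01] j [ 18.1  19.6 -18.1  -0.  -52.2 -14.2] F [-0.2  0.2 -3.3] open 0.0157
```

View pics/s3.png

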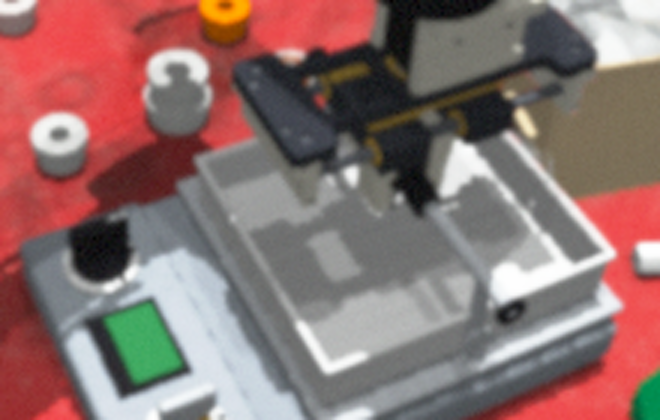

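The pan sits squarely just above the platform in this view, so I'll ease it down until the weight transfers.

```bash
python3 -m pendant '[[-1,[-0.0007,0.0005,0.001],[0,0,0]],[-1,[-0.0007,0.0005,0.002],[0,0,0]],[-1,[-0.0007,0.0005,0.002],[0,0,0]],[-1,[-0.0007,0.0005,0.002],[0,0,0]]]';python3 -m pendant '[[-1,[0,0,0.001],[0,0,0]],[-1,[0,0,0.001],[0,0,0]],[-1,[0,0,0.001],[0,0,0]]]'
```

```text
clock: 7.7
tool_pos: [0.5996, -0.005, 0.1015]
orientation: [180.0, -0.0, -86.1]
force: [0.4, 0.4, -2.7]
opening: 0.0159
gripper_force: 30.0
clock: 7.95
tool_pos: [0.5996, -0.005, 0.1005]
orientation: [180.0, -0.0, -86.1]
force: [-0.5, 0.1, -2.5]
opening: 0.0157
gripper_force: 30.0
```

```bash
python3 -m pendant '[[-1,[0,0,0.001],[0,0,0]],[-1,[0,0,0.001],[0,0,0]],[-1,[0,0,0.001],[0,0,0]]]';python3 -m pendant '[[-1,[0,0,0.001],[0,0,0]],[-1,[0,0,0.001],[0,0,0]],[-1,[0,0,0.001],[0,0,0]]]';python3 -m pendant '[[-1,[0,0,0.001],[0,0,0]],[-1,[0,0,0.001],[0,0,0]],[-1,[0,0,0.001],[0,0,0]]]'
```

```text
clock: 8.2
tool_pos: [0.5998, -0.005, 0.1]
orientation: [-180.0, -0.0, -86.1]
force: [-2.2, 0.1, 3.6]
opening: 0.0157
gripper_force: 30.0
clock: 8.45
tool_pos: [0.5998, -0.005, 0.1]
orientation: [-179.9, -0.0, -86.1]
force: [-5.1, 1.5, 9.8]
opening: 0.016
gripper_force: 30.0
clock: 8.7
tool_pos: [0.5998, -0.005, 0.1]
orientation: [-179.9, -0.0, -86.1]
force: [-8.7, 2.1, 17.9]
opening: 0.016
gripper_force: 30.0
```

Seated: the force rose to 18 N, with the height steady at 0.100 m. Unload, open, rise.

```bash
python3 -m pendant '[[-1,[0,0,-0.003],[0,0,0]],[-1,[0,0,-0.003],[0,0,0]],[1,[0,0,-0.003],[0,0,0]],[1,[0,0,-0.003],[0,0,0]],[1,[0,0,-0.003],[0,0,0]],[1,[0,0,-0.003],[0,0,0]],[1,[0,0,-0.003],[0,0,0]],[1,[0,0,-0.003],[0,0,0]],[1,[0,0,-0.003],[0,0,0]],[1,[0,0,-0.003],[0,0,0]]]';python3 -m pendant '[[1,[0,0,-0.02],[0,0,0]],[1,[0,0,-0.04],[0,0,0]],[1,[0,0,-0.07],[0,0,0]],[1,[0,0,-0.1],[0,0,0]],[1,[0,0,-0.1],[0,0,0]]]'
python3 - <<'E'
from h import *
go(.427,0.05,.15,4)
E
```

```text
clock: 9.53
tool_pos: [0.5996, -0.005, 0.1005]
orientation: [180.0, -0.0, -86.1]
force: [0.3, 0.7, -0.5]
opening: 0.0635
gripper_force: 0.0
clock: 9.95
tool_pos: [0.6028, -0.0048, 0.2072]
orientation: [-179.4, 0.0, -86.1]
force: [1.6, 0.2, 1.1]
opening: 0.0872
gripper_force: 0.0
shift [-0.0668  0.1722  0.0556] turn [ -0.44  -0.43 -90.05] t 9.95 tcp [ 0.6028 -0.0048  0.2072] rpy [-1.7945e+02  1.0000e-02 -8.6050e+01] j [ 18.2  14.2 -10.9   0.1 -64.3 -14.3] F [1.6 0.2 1.1] open 0.0872
```

```bash
python3 -m pendant '[[1,[-0.066,0.169,0],[0,0,-90]],[1,[-0.066,0.169,0],[0,0,-90]],[1,[-0.066,0.169,0],[0,0,-90]],[1,[-0.066,0.169,0],[0,0,-90]],[1,[-0.066,0.169,0],[0,0,-90]],[1,[-0.066,0.169,0],[0,0,-90]],[1,[-0.066,0.169,0],[0,0,-90]],[1,[-0.066,0.169,0],[0,0,-90]],[1,[-0.066,0.169,0],[0,0,-90]],[1,[-0.066,0.169,0],[0,0,-90]]]'
python3 - <<'E'
from h import *
go(.427,0.05,.12,4)
E
```

```text
clock: 10.78
tool_pos: [0.4265, 0.0495, 0.2007]
orientation: [-180.0, -0.0, -14.1]
force: [0.1, 0.6, -0.8]
opening: 0.0876
gripper_force: 0.0
shift [ 0.0003 -0.0006  0.0807] turn [ -0.03  -0.04 -18.12] t 10.78 tcp [0.4265 0.0495 0.2007] rpy [-1.7997e+02 -3.0000e-02 -1.4120e+01] j [ 33.2  -2.2 -30.7  -0.  -61.5  42.7] F [ 0.1  0.6 -0.8] open 0.0876
```

```bash
python3 -m pendant '[[1,[0,0,0.02],[0,0,-7]],[1,[0,0,0.04],[0,0,-14]],[1,[0,0,0.06],[0,0,-18]],[1,[0,0,0.08],[0,0,-18]],[1,[0,0,0.08],[0,0,-18]],[1,[0,0,0.08],[0,0,-18]]]'
python3 - <<'E'
from h import *
go(.427,0.05,.058,4)
s=snap("side"); t=snap("top")
a=cv2.resize(s[220:370,240:400],None,fx=2.5,fy=2.5); b=cv2.resize(t[180:280,320:430],(400,375))
cv2.imwrite("pics/k1.png",np.hstack([a,b]))
for n in("top","side"): print(n,proj(n,[.427,.05,.085]),proj(n,sensors.get_obs()["tool_pos"]))
E
```

```text
clock: 11.28
tool_pos: [0.4261, 0.049, 0.1203]
orientation: [179.9, 0.1, 3.5]
force: [-0.1, 0.3, 0.8]
opening: 0.0879
gripper_force: 0.0
shift [ 0.0011 -0.001   0.0623] turn [ 0.07  0.1  -0.52] t 11.28 tcp [0.4261 0.049  0.1203] rpy [1.7993e+02 1.0000e-01 3.4800e+00] j [ 33.1   3.  -37.5   0.  -49.6  60.3] F [-0.1  0.3  0.8] open 0.0879
top [358.85708231 238.5290929 ] [360.79882654 237.74883454]
side [301.66361648 272.69595588] [300.83578921 259.12054449]
```

View pics/k1.png

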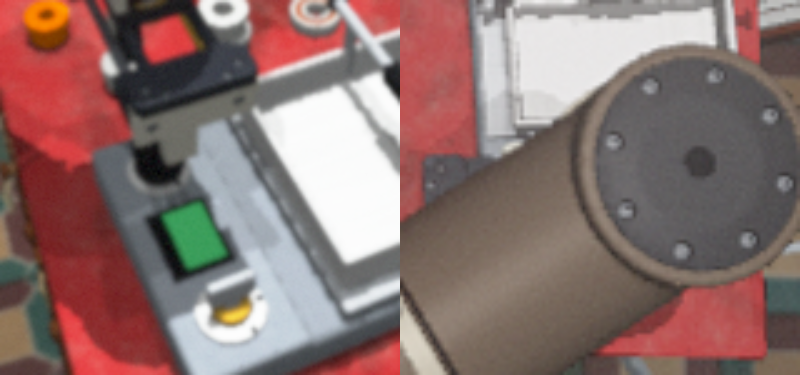

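The right finger stands over the knob in the side crop, around (160,160), so the knob lies between the open fingers. Descending and closing on the bar.

```bash
python3 -m pendant '[[1,[0.001,-0.001,0.02],[0,0,-0.5]],[1,[0.001,-0.001,0.035],[0,0,-0.5]],[1,[0.001,-0.001,0.05],[0,0,-0.5]],[1,[0.001,-0.001,0.06],[0,0,-0.5]],[1,[0.001,-0.001,0.06],[0,0,-0.5]],[1,[0.001,-0.001,0.06],[0,0,-0.5]]]'
python3 -m pendant '[[-1,[0,0,0],[0,0,0]],[-1,[0,0,0],[0,0,0]],[-1,[0,0,0],[0,0,0]],[-1,[0,0,0],[0,0,0]],[-1,[0,0,0],[0,0,0]],[-1,[0,0,0],[0,0,0]],[-1,[0,0,0],[0,0,0]],[-1,[0,0,0],[0,0,0]],[-1,[0,0,0],[0,0,0]],[-1,[0,0,0],[0,0,0]]]'
python3 -m pendant '[[-1,[0,0,0],[0,0,0]],[-1,[0,0,0],[0,0,0]],[-1,[0,0,0],[0,0,0]],[-1,[0,0,0],[0,0,0]],[-1,[0,0,0],[0,0,0]],[-1,[0,0,0],[0,0,0]],[-1,[0,0,0],[0,0,0]],[-1,[0,0,0],[0,0,0]]]'
```

```text
clock: 11.88
tool_pos: [0.4281, 0.0507, 0.0614]
orientation: [-180.0, -0.0, 4.0]
force: [1.0, 0.3, 0.3]
opening: 0.0876
gripper_force: 0.0
clock: 12.72
tool_pos: [0.4274, 0.0504, 0.0605]
orientation: [180.0, 0.0, 4.0]
force: [0.0, -0.4, -0.2]
opening: 0.0265
gripper_force: 0.0
clock: 13.38
tool_pos: [0.4273, 0.0486, 0.0606]
orientation: [179.8, 0.1, 4.0]
force: [6.0, -13.1, -0.1]
opening: 0.0106
gripper_force: 30.0
```

```bash
python3 -m pendant '[[-1,[0,0.002,0],[0,0,0]],[-1,[0,0.002,0],[0,0,0]],[-1,[0,0.002,0],[0,0,0]]]'; python3 -c "
from plant import sensors
o=sensors.get_obs();print(o['moment'],o['force'])"
```

```text
clock: 13.63
tool_pos: [0.4275, 0.0484, 0.0606]
orientation: [180.0, 0.0, 4.0]
force: [-1.7, -0.3, 2.3]
opening: 0.0108
gripper_force: 30.0
[-0.0922288   0.36663267 -0.07010404] [-1.73788152 -0.30119891  2.31962661]
```

```bash
python3 -m pendant '[[-1,[0,0,0],[0,0,6]],[-1,[0,0,0],[0,0,12]],[-1,[0,0,0],[0,0,18]],[-1,[0,0,0],[0,0,24]],[-1,[0,0,0],[0,0,30]],[-1,[0,0,0],[0,0,30]]]'; python3 -c "
from plant import sensors
o=sensors.get_obs();print(o['moment'],o['force'])"
```

```text
clock: 14.13
tool_pos: [0.4274, 0.0483, 0.0606]
orientation: [180.0, 0.0, -26.2]
force: [-1.3, -1.9, 2.1]
opening: 0.0108
gripper_force: 30.0
[-0.55437696  0.18567387  0.03858201] [-1.2660143  -1.90573958  2.05723467]
```

```bash
python3 -m pendant '[[-1,[0,0,0],[0,0,6]],[-1,[0,0,0],[0,0,12]],[-1,[0,0,0],[0,0,18]],[-1,[0,0,0],[0,0,24]],[-1,[0,0,0],[0,0,30]],[-1,[0,0,0],[0,0,34]],[-1,[0,0,0],[0,0,34]],[-1,[0,0,0],[0,0,34]]]'; python3 -c "
from plant import sensors
o=sensors.get_obs();print(o['moment'],o['force'])"
```

```text
clock: 14.8
tool_pos: [0.4274, 0.0482, 0.0606]
orientation: [180.0, -0.0, -59.7]
force: [-1.6, -3.6, 2.9]
opening: 0.0109
gripper_force: 30.0
[-0.88874773  0.30757758  0.09250451] [-1.61306239 -3.62228766  2.86786656]
```

```bash
python3 -m pendant '[[-1,[0,0,0],[0,0,2]],[-1,[0,0,0],[0,0,4]],[-1,[0,0,0],[0,0,6]],[-1,[0,0,0],[0,0,6]],[-1,[0,0,0],[0,0,6]]]'; python3 -c "
from plant import sensors
o=sensors.get_obs();print(o['moment'],o['force'])"
```

```text
clock: 15.22
tool_pos: [0.4274, 0.0482, 0.0606]
orientation: [180.0, -0.0, -65.7]
force: [-1.6, -3.7, 4.3]
opening: 0.0111
gripper_force: 30.2
[-1.31310042  0.42178888  0.3919153 ] [-1.64026778 -3.73140527  4.29684459]
```

```bash
python3 -m pendant '[[-1,[0,0,0],[0,0,2]],[-1,[0,0,0],[0,0,2]],[-1,[0,0,0],[0,0,2]]]'; python3 -c "
from plant import sensors
o=sensors.get_obs();print(o['moment'],o['orientation'])"; python3 -m pendant '[[1,[0,0,0],[0,0,0]],[1,[0,0,0],[0,0,0]],[1,[0,0,0],[0,0,0]],[1,[0,0,0],[0,0,0]],[1,[0,0,0],[0,0,0]],[1,[0,0,0],[0,0,0]],[1,[0,0,0],[0,0,0]],[1,[0,0,0],[0,0,0]],[1,[0,0,0],[0,0,0]],[1,[0,0,0],[0,0,0]]]'; python3 -m pendant '[[1,[0,0,0],[0,0,0]],[1,[0,0,-0.03],[0,0,0]],[1,[0,0,-0.06],[0,0,0]],[1,[0,0,-0.09],[0,0,0]],[1,[0,0,-0.12],[0,0,0]],[1,[0,0,-0.12],[0,0,0]]]'
python3 - <<'E'
from h import *
np.set_printoptions(precision=4,suppress=True)
go(.437,0.188,.18,-90)
s=snap("side"); t=snap("top"); cv2.imwrite("pics/t4.png",t)
for n,im in(("top",t),("side",s)):
    hsv=cv2.cvtColor(im,cv2.COLOR_BGR2HSV)
    m=((hsv[:,:,1]<90)&(hsv[:,:,2]>100)).astype(np.uint8)
    k,l,st,ce=cv2.connectedComponentsWithStats(m)
    for i in range(1,k):
        if 80<st[i,4]<800 and 200<ce[i][0]<380 and 150<ce[i][1]<265: print(n,st[i],ce[i],onz(n,ce[i],.026))
a=cv2.resize(s[180:330,240:400],None,fx=2.5,fy=2.5); b=cv2.resize(t[180:280,320:430],(400,375))
cv2.imwrite("pics/k2.png",np.hstack([a,b]))
E
```

```text
clock: 15.47
tool_pos: [0.4274, 0.0482, 0.0606]
orientation: [180.0, -0.0, -67.8]
force: [-2.0, -3.6, 2.4]
opening: 0.011
gripper_force: 31.0
[-1.56576841  0.53096521  0.76853012] [ 1.79960735e+02 -2.34679666e-02 -6.77922838e+01]
clock: 16.3
tool_pos: [0.4277, 0.0486, 0.0606]
orientation: [-180.0, 0.0, -68.0]
force: [0.5, 0.5, -0.6]
opening: 0.0725
gripper_force: 0.0
clock: 16.8
tool_pos: [0.4307, 0.0496, 0.1862]
orientation: [-179.5, -0.0, -67.9]
force: [1.2, 0.5, 0.5]
opening: 0.0876
gripper_force: 0.0
shift [-0.1259 -0.0578  0.0068] turn [-0.53  0.1  22.07] t 16.8 tcp [0.4307 0.0496 0.1862] rpy [-179.47   -0.    -67.93] j [ 32.9  -1.3 -32.    0.1 -58.8 -10.9] F [1.2 0.5 0.5] open 0.0876
top [297 166  17  17 154] [305.1234 174.2597] [0.6183 0.2045 0.026 ]
top [297 195  17  18 218] [304.8716 203.4266] [0.5298 0.2029 0.026 ]
top [246 226  15  15 154] [253.4286 232.8831] [0.4392 0.3505 0.026 ]
side [245 153  19  18  88] [253.9659 161.6364] [0.4281 0.5193 0.026 ]
side [351 163  22  28 179] [360.581  175.6201] [0.6756 0.3617 0.026 ]
side [268 194  15  12 103] [275.1845 199.8058] [0.4437 0.3407 0.026 ]
side [318 197  23  45 516] [329.438 224.281] [0.5383 0.2147 0.026 ]
side [237 210  62  44 569] [274.3427 238.8946] [0.41   0.2113 0.026 ]
side [202 241  33  31 214] [216.2804 255.4065] [0.283  0.2044 0.026 ]
```

View pics/k2.png

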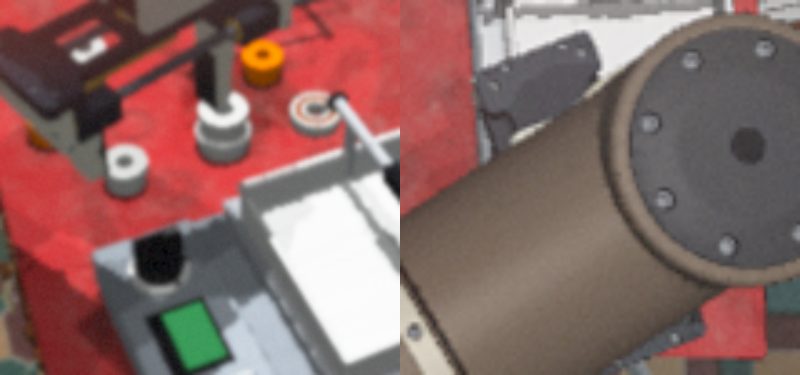

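The knob is back at rest in the side crop, around (160,258), and the bushings haven't moved. Going to bushing 1.

```bash
python3 -c "
from h import *
go(.4405,0.348,.12,0)"
```

```text
shift [-0.2727 -0.1232  0.0623] turn [ -0.2   -0.07 -68.  ] t 16.9 tcp [0.4282 0.0489 0.1817] rpy [-1.7981e+02  4.0000e-02 -6.8000e+01] j [ 32.9  -1.1 -32.4  -0.  -58.6 -10.9] F [ 0.   0.4 -0.4] open 0.0875
```

```bash
python3 -m pendant '[[1,[-0.273,-0.123,0],[0,0,-68]],[1,[-0.273,-0.123,0],[0,0,-68]],[1,[-0.273,-0.123,0],[0,0,-68]],[1,[-0.273,-0.123,0],[0,0,-68]],[1,[-0.273,-0.123,0],[0,0,-68]],[1,[-0.273,-0.123,0],[0,0,-68]],[1,[-0.273,-0.123,0.06],[0,0,-68]],[1,[-0.273,-0.123,0.06],[0,0,-68]],[1,[-0.273,-0.123,0.06],[0,0,-68]],[1,[-0.273,-0.123,0.06],[0,0,-68]]]';  python3 -m pendant '[[1,[0,0,0],[0,0,0]],[1,[0,0,0],[0,0,0]]]'
python3 - <<'E'
from h import *
go(.4405,0.348,.004,0)
s=snap("side"); t=snap("top")
for n in("top","side"): print(n,proj(n,sensors.get_obs()["tool_pos"]),proj(n,[.4405,.348,.026]))
a=cv2.resize(s[120:270,200:360],None,fx=2.5,fy=2.5); b=cv2.resize(t[180:280,220:330],(400,375))
cv2.imwrite("pics/b1.png",np.hstack([a,b]))
E
```

```text
clock: 17.73
tool_pos: [0.4377, 0.3472, 0.1162]
orientation: [179.7, 0.3, 0.5]
force: [0.9, -0.3, 0.5]
opening: 0.0876
gripper_force: 0.0
clock: 17.9
tool_pos: [0.4389, 0.3472, 0.1193]
orientation: [179.9, 0.1, -0.1]
force: [0.3, 0.2, -0.0]
opening: 0.0871
gripper_force: 0.0
shift [ 0.0018 -0.001   0.1153] turn [ 0.1   0.07 -0.13] t 17.9 tcp [0.4389 0.3472 0.1193] rpy [ 1.799e+02  7.000e-02 -1.300e-01] j [ 58.4  15.3 -22.2  -0.  -52.7  31.5] F [ 0.3  0.2 -0. ] open 0.0871
top [249.30259891 230.60157808] [254.32639916 232.44653054]
side [268.99273323 166.71034155] [273.16932888 198.30206341]
```

View pics/b1.png

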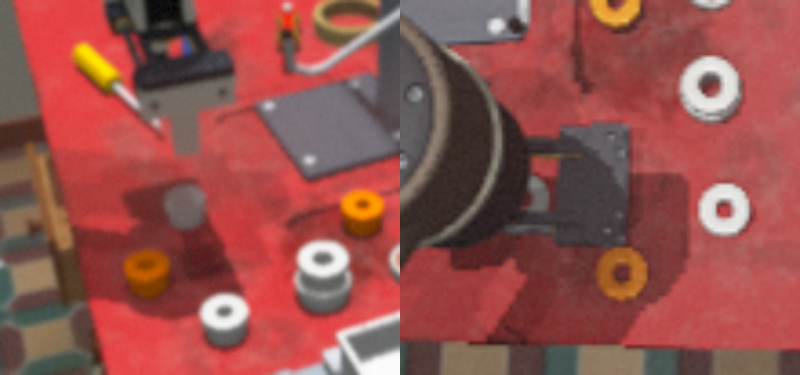

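The bushing top is at side crop (185,193), which is image (274,197) and matches the prediction of (273,198). Descend and grip.

```bash
python3 -m pendant '[[1,[0.0018,-0.001,0.035],[0,0,0]],[1,[0.0018,-0.001,0.07],[0,0,0]],[1,[0.0018,-0.001,0.09],[0,0,0]],[1,[0.0018,-0.001,0.105],[0,0,0]],[1,[0.0018,-0.001,0.113],[0,0,0]],[1,[0.0018,-0.001,0.1145],[0,0,0]],[1,[0.0018,-0.001,0.1145],[0,0,0]]]'
python3 -m pendant '[[-1,[0,0,0],[0,0,0]],[-1,[0,0,0],[0,0,0]],[-1,[0,0,0],[0,0,0]],[-1,[0,0,0],[0,0,0]],[-1,[0,0,0],[0,0,0]],[-1,[0,0,0],[0,0,0]],[-1,[0,0,0],[0,0,0]],[-1,[0,0,0],[0,0,0]],[-1,[0,0,0],[0,0,0]],[-1,[0,0,0],[0,0,0]]]'
python3 -m pendant '[[-1,[0,0,0],[0,0,0]],[-1,[0,0,-0.01],[0,0,0]],[-1,[0,0,-0.03],[0,0,0]],[-1,[0,0,-0.06],[0,0,0]],[-1,[0,0,-0.1],[0,0,0]],[-1,[0,0,-0.14],[0,0,0]],[-1,[0,0,-0.17],[0,0,0]],[-1,[0,0,-0.18],[0,0,0]],[-1,[0,0,-0.18],[0,0,0]]]'
python3 -c "
from h import *
go(.6497,-.0016,.18,4)"
```

```text
clock: 18.58
tool_pos: [0.4414, 0.3486, 0.0063]
orientation: [180.0, -0.0, -0.0]
force: [0.5, 0.3, 0.9]
opening: 0.0879
gripper_force: 0.0
clock: 19.42
tool_pos: [0.4412, 0.3487, 0.0062]
orientation: [-180.0, -0.0, 0.0]
force: [0.1, -0.2, 1.8]
opening: 0.0377
gripper_force: 30.0
clock: 20.17
tool_pos: [0.4421, 0.3499, 0.1901]
orientation: [-179.7, -0.2, 0.0]
force: [-0.3, 0.4, -1.9]
opening: 0.0379
gripper_force: 30.0
shift [0.2074 0.3516 0.0091] turn [-0.29 -0.23 -3.98] t 20.17 tcp [0.4421 0.3499 0.1901] rpy [-1.797e+02 -2.200e-01  2.000e-02] j [ 58.3  11.5 -16.9   0.  -61.3  31.7] F [-0.3  0.4 -1.9] open 0.0379
```

```bash
python3 -m pendant '[[-1,[0.02,0.035,0],[0,0,-1]],[-1,[0.04,0.07,0],[0,0,-2]],[-1,[0.06,0.105,0],[0,0,-3]],[-1,[0.08,0.14,0],[0,0,-4]],[-1,[0.1,0.175,0],[0,0,-4]],[-1,[0.12,0.21,0],[0,0,-4]],[-1,[0.14,0.245,0],[0,0,-4]],[-1,[0.16,0.28,0],[0,0,-4]],[-1,[0.18,0.31,0],[0,0,-4]],[-1,[0.195,0.335,0],[0,0,-4]]]'; python3 -m pendant '[[-1,[0.008,0.011,0],[0,0,0]],[-1,[0.012,0.015,0],[0,0,0]],[-1,[0.012,0.016,0],[0,0,0]],[-1,[0.012,0.016,0],[0,0,0]]]'
python3 - <<'E'
from h import *
go(.6497,-.0016,.0665,4)
s=snap("side"); t=snap("top")
for n in("top","side"): print(n,proj(n,sensors.get_obs()["tool_pos"]))
a=cv2.resize(s[190:340,320:480],None,fx=2.5,fy=2.5); b=cv2.resize(t[120:220,330:440],(400,375))
cv2.imwrite("pics/b1b.png",np.hstack([a,b]))
E
```

```text
clock: 21.0
tool_pos: [0.6362, 0.011, 0.1841]
orientation: [180.0, 0.2, 3.9]
force: [0.5, 1.1, -0.4]
opening: 0.038
gripper_force: 30.0
clock: 21.33
tool_pos: [0.6485, -0.0011, 0.185]
orientation: [-180.0, 0.1, 4.0]
force: [-0.5, 0.5, -1.0]
opening: 0.038
gripper_force: 30.0
shift [0.0014 0.0006 0.1185] turn [-0.    0.11 -0.01] t 21.33 tcp [ 0.6485 -0.0011  0.185 ] rpy [-1.80e+02  1.10e-01  3.99e+00] j [ 17.1  19.7  -6.1  -0.  -64.3  76.9] F [-0.5  0.5 -1. ] open 0.038
top [383.77350436 151.16494793]
side [430.87489288 221.49242928]
```

View pics/b1b.png

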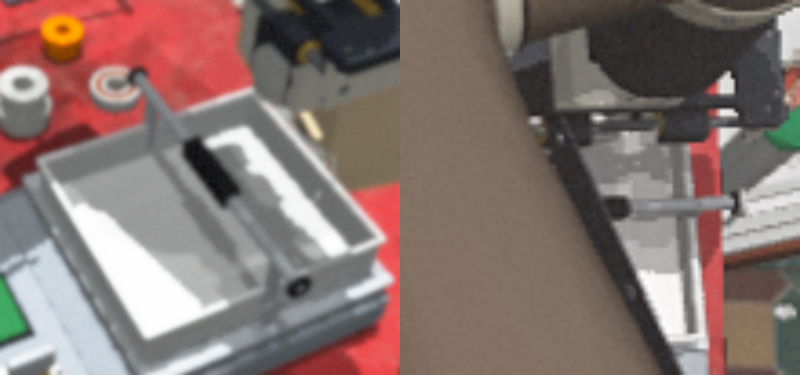

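Pan square on the platform, back half clear: bar runs from (138,78) to (298,288) in the side crop. The held bushing is hidden behind the finger at (280,70), but the opening and force confirm it. Lowering a little farther back.

```bash
python3 -m pendant '[[-1,[0.009,0.001,0.02],[0,0,0]],[-1,[0.009,0.001,0.045],[0,0,0]],[-1,[0.009,0.001,0.07],[0,0,0]],[-1,[0.009,0.001,0.09],[0,0,0]],[-1,[0.009,0.001,0.105],[0,0,0]],[-1,[0.009,0.001,0.114],[0,0,0]],[-1,[0.009,0.001,0.118],[0,0,0]],[-1,[0.009,0.001,0.118],[0,0,0]],[-1,[0.009,0.001,0.118],[0,0,0]]]'
```

```text
clock: 22.18
tool_pos: [0.6588, -0.0013, 0.069]
orientation: [-180.0, -0.1, 4.1]
force: [0.5, 0.7, -0.7]
opening: 0.0377
gripper_force: 30.0
```

```bash
python3 -m pendant '[[-1,[0,0,0.001],[0,0,0]],[-1,[0,0,0.002],[0,0,0]],[-1,[0,0,0.003],[0,0,0]],[-1,[0,0,0.003],[0,0,0]]]'; python3 -m pendant '[[-1,[0,0,0.001],[0,0,0]],[-1,[0,0,0.001],[0,0,0]],[-1,[0,0,0.001],[0,0,0]]]'
```

```text
clock: 22.52
tool_pos: [0.6584, -0.0019, 0.0653]
orientation: [-180.0, -0.0, 4.0]
force: [-0.0, 0.7, -1.6]
opening: 0.038
gripper_force: 30.0
clock: 22.77
tool_pos: [0.6585, -0.0018, 0.0642]
orientation: [180.0, -0.0, 4.0]
force: [-0.5, 0.3, -0.1]
opening: 0.0379
gripper_force: 30.0
```

```bash
python3 -m pendant '[[0.5,[0,0,0],[0,0,0]],[0.5,[0,0,0],[0,0,0]],[0.5,[0,0,0],[0,0,0]],[0.5,[0,0,0],[0,0,0]],[0.5,[0,0,0],[0,0,0]],[0.5,[0,0,-0.02],[0,0,0]],[0.5,[0,0,-0.05],[0,0,0]],[0.5,[0,0,-0.08],[0,0,0]],[1,[0,0,-0.12],[0,0,0]],[1,[0,0,-0.12],[0,0,0]]]'
python3 - <<'E'
from h import *
go(.4357,.1875,.19,0)
E
```

```text
clock: 23.6
tool_pos: [0.6624, -0.0017, 0.1929]
orientation: [180.0, -0.7, 4.1]
force: [1.4, -0.1, 2.1]
opening: 0.074
gripper_force: 0.0
shift [-0.2127 -0.2049  0.0003] turn [-0.01 -0.7   4.09] t 23.6 tcp [ 0.6624 -0.0017  0.1929] rpy [179.99  -0.7    4.09] j [ 16.8  20.2  -4.4   0.2 -64.7  77.2] F [ 1.4 -0.1  2.1] open 0.074
```

```bash
python3 -m pendant '[[1,[-0.21,-0.205,0],[0,0,4]],[1,[-0.21,-0.205,0],[0,0,4]],[1,[-0.21,-0.205,0],[0,0,4]],[1,[-0.21,-0.205,0],[0,0,4]],[1,[-0.21,-0.205,0],[0,0,4]],[1,[-0.21,-0.205,0],[0,0,4]],[1,[-0.21,-0.205,0],[0,0,4]],[1,[-0.21,-0.205,0],[0,0,4]],[1,[-0.21,-0.205,0],[0,0,4]],[1,[-0.21,-0.205,0],[0,0,4]]]'
python3 - <<'E'
from h import *
go(.4357,.1875,.006,0)
s=snap("side"); t=snap("top")
for n in("top","side"): print(n,proj(n,sensors.get_obs()["tool_pos"]),proj(n,[.4357,.1875,.026]))
cv2.imwrite("pics/b2.png",np.hstack([s[150:350,190:490],t[80:280,210:450]]))
E
```

```text
clock: 24.43
tool_pos: [0.4346, 0.1885, 0.1844]
orientation: [-180.0, -0.0, 0.1]
force: [0.2, -0.3, 1.0]
opening: 0.0878
gripper_force: 0.0
shift [0.0009 0.0011 0.1784] turn [-0.04 -0.05  0.11] t 24.43 tcp [0.4346 0.1885 0.1844] rpy [-1.7996e+02 -5.0000e-02  1.1000e-01] j [ 47.3   3.3 -27.5   0.  -59.2  42.8] F [ 0.2 -0.3  1. ] open 0.0878
top [309.16452555 231.95992698] [309.23671581 235.40084468]
side [282.70003479 185.16096763] [288.61369819 243.42240208]
```

View pics/b2.png

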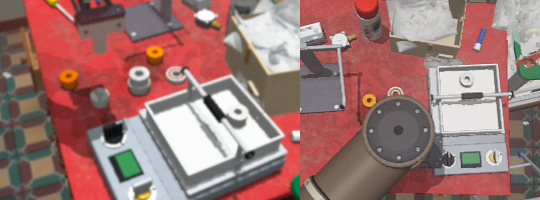

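Bushing 1 stands in the pan's back half at (237,114) in the left half. Bushing 2 is still at (99,94), i.e. side (289,244), matching the prediction.

```bash
python3 -m pendant '[[1,[0.001,0.001,0.035],[0,0,0]],[1,[0.001,0.001,0.07],[0,0,0]],[1,[0.001,0.001,0.105],[0,0,0]],[1,[0.001,0.001,0.135],[0,0,0]],[1,[0.001,0.001,0.155],[0,0,0]],[1,[0.001,0.001,0.17],[0,0,0]],[1,[0.001,0.001,0.178],[0,0,0]],[1,[0.001,0.001,0.179],[0,0,0]],[1,[0.001,0.001,0.179],[0,0,0]]]'
python3 -m pendant '[[-1,[0,0,0],[0,0,0]],[-1,[0,0,0],[0,0,0]],[-1,[0,0,0],[0,0,0]],[-1,[0,0,0],[0,0,0]],[-1,[0,0,0],[0,0,0]],[-1,[0,0,0],[0,0,0]],[-1,[0,0,0],[0,0,0]],[-1,[0,0,0],[0,0,0]],[-1,[0,0,0],[0,0,0]],[-1,[0,0,0],[0,0,0]]]'
python3 -m pendant '[[-1,[0,0,0],[0,0,0]],[-1,[0,0,-0.01],[0,0,0]],[-1,[0,0,-0.03],[0,0,0]],[-1,[0,0,-0.06],[0,0,0]],[-1,[0,0,-0.1],[0,0,0]],[-1,[0,0,-0.14],[0,0,0]],[-1,[0,0,-0.17],[0,0,0]],[-1,[0,0,-0.18],[0,0,0]],[-1,[0,0,-0.18],[0,0,0]]]'
python3 -c "
from h import *
go(.545,-.009,.18,4)"
```

```text
clock: 25.28
tool_pos: [0.436, 0.1864, 0.0048]
orientation: [180.0, 0.0, -0.1]
force: [-0.7, 0.3, 0.5]
opening: 0.0877
gripper_force: 0.0
clock: 26.12
tool_pos: [0.4355, 0.1871, 0.0052]
orientation: [-180.0, -0.0, 0.0]
force: [-0.8, -0.1, 2.8]
opening: 0.038
gripper_force: 30.0
clock: 26.87
tool_pos: [0.4367, 0.1881, 0.1879]
orientation: [-179.8, -0.2, 0.0]
force: [-0.0, -0.0, -1.2]
opening: 0.0377
gripper_force: 30.0
shift [0.1082 0.1972 0.0076] turn [-0.22 -0.24 -3.98] t 26.87 tcp [0.4367 0.1881 0.1879] rpy [-1.7977e+02 -2.4000e-01  2.0000e-02] j [ 47.1   3.1 -27.2   0.  -59.4  42.9] F [-0.  -0.  -1.2] open 0.0377
```

```bash
python3 -m pendant '[[-1,[0.016,0.03,0],[0,0,-2]],[-1,[0.032,0.06,0],[0,0,-4]],[-1,[0.05,0.09,0],[0,0,-4]],[-1,[0.066,0.12,0],[0,0,-4]],[-1,[0.084,0.15,0],[0,0,-4]],[-1,[0.1,0.18,0],[0,0,-4]],[-1,[0.108,0.194,0],[0,0,-4]],[-1,[0.109,0.196,0],[0,0,-4]],[-1,[0.109,0.196,0],[0,0,-4]],[-1,[0.109,0.196,0],[0,0,-4]]]'; python3 -c "
from h import *
go(.545,-.009,.068,4)"
```

```text
clock: 27.7
tool_pos: [0.5436, -0.009, 0.1835]
orientation: [180.0, 0.1, 4.0]
force: [0.1, -0.2, -1.6]
opening: 0.0381
gripper_force: 30.0
shift [1.700e-03 1.000e-04 1.155e-01] turn [ 0.01  0.15 -0.04] t 27.7 tcp [ 0.5436 -0.009   0.1835] rpy [1.7999e+02 1.5000e-01 3.9600e+00] j [ 19.7  10.2 -19.4  -0.  -60.5  74.3] F [ 0.1 -0.2 -1.6] open 0.0381
```

```bash
python3 -m pendant '[[-1,[0.001,0,0.02],[0,0,0]],[-1,[0.001,0,0.045],[0,0,0]],[-1,[0.001,0,0.07],[0,0,0]],[-1,[0.001,0,0.09],[0,0,0]],[-1,[0.001,0,0.105],[0,0,0]],[-1,[0.001,0,0.113],[0,0,0]],[-1,[0.001,0,0.117],[0,0,0]],[-1,[0.001,0,0.119],[0,0,0]],[-1,[0.001,0,0.12],[0,0,0]],[-1,[0.001,0,0.12],[0,0,0]]]'
python3 -m pendant '[[-1,[0,0,0],[0,0,0]],[-1,[0,0,0],[0,0,0]]]'
```

```text
clock: 28.53
tool_pos: [0.546, -0.0085, 0.0657]
orientation: [-180.0, -0.1, 4.0]
force: [-0.8, -0.6, -0.8]
opening: 0.0379
gripper_force: 30.0
clock: 28.7
tool_pos: [0.546, -0.0088, 0.0658]
orientation: [-180.0, -0.1, 4.0]
force: [0.2, -0.5, -0.3]
opening: 0.0382
gripper_force: 30.0
```

```bash
python3 -m pendant '[[-1,[0,0,0.001],[0,0,0]],[-1,[0,0,0.0015],[0,0,0]],[-1,[0,0,0.0015],[0,0,0]]]'; python3 -m pendant '[[0.5,[0,0,0],[0,0,0]],[0.5,[0,0,0],[0,0,0]],[0.5,[0,0,0],[0,0,0]],[0.5,[0,0,0],[0,0,0]],[0.5,[0,0,0],[0,0,0]],[0.5,[0,0,-0.02],[0,0,0]],[0.5,[0,0,-0.05],[0,0,0]],[0.5,[0,0,-0.08],[0,0,0]],[1,[0,0,-0.12],[0,0,0]],[1,[0,0,-0.12],[0,0,0]]]'
python3 -c "
from h import *
go(.4345,-.083,.12,4)"
```

```text
clock: 28.95
tool_pos: [0.5455, -0.009, 0.0636]
orientation: [-180.0, -0.0, 4.0]
force: [-0.4, -0.8, -0.2]
opening: 0.0382
gripper_force: 30.0
clock: 29.78
tool_pos: [0.5496, -0.0085, 0.1914]
orientation: [-180.0, -0.7, 4.1]
force: [1.4, -0.1, 0.9]
opening: 0.0738
gripper_force: 0.0
shift [-0.1209  0.0661  0.07  ] turn [-0.02 -0.66  0.09] t 29.78 tcp [ 0.5496 -0.0085  0.1914] rpy [-179.98   -0.66    4.09] j [ 19.6   9.9 -18.8   0.2 -60.7  74.4] F [ 1.4 -0.1  0.9] open 0.0738
```

```bash
python3 -m pendant '[[1,[-0.03,0.018,0],[0,0,0]],[1,[-0.06,0.035,0],[0,0,0]],[1,[-0.09,0.052,0],[0,0,0]],[1,[-0.114,0.066,0],[0,0,0]],[1,[-0.114,0.066,0],[0,0,0]],[1,[-0.114,0.066,0],[0,0,0]]]'
python3 - <<'E'
from h import *
go(.436,-.083,.061,4)
s=snap("side"); t=snap("top")
for n in("top","side"): print(n,proj(n,sensors.get_obs()["tool_pos"]),proj(n,[.436,-.083,.085]))
a=cv2.resize(s[170:370,240:490],None,fx=1.6,fy=1.6); b=cv2.resize(t[120:280,210:430],None,fx=1.8,fy=2)
cv2.imwrite("pics/k3.png",np.hstack([a,b[:320]]))
E
```

```text
clock: 30.28
tool_pos: [0.4357, -0.0833, 0.1841]
orientation: [-180.0, -0.1, 3.9]
force: [0.3, 0.1, 0.3]
opening: 0.0877
gripper_force: 0.0
shift [ 1.000e-04 -3.000e-04  1.231e-01] turn [-0.02 -0.1  -0.05] t 30.28 tcp [ 0.4357 -0.0833  0.1841] rpy [-1.7998e+02 -1.0000e-01  3.9500e+00] j [ 14.8   0.2 -30.8   0.  -59.   79.2] F [0.3 0.1 0.3] open 0.0877
top [416.99416198 233.80689533] [406.81299993 236.44023101]
side [331.17914149 292.08692812] [330.79965439 330.85919048]
```

View pics/k3.png

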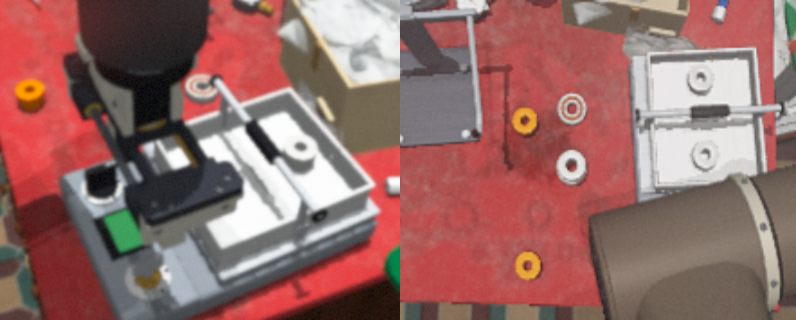

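Both bushings are in the pan, at right-half (700,80) and (705,155). Only the big bushing, bearing and oranges remain on the worktop. The key is between the fingers at left-half (150,270). Descending on the key.

```bash
python3 -m pendant '[[1,[0,0,0.035],[0,0,0]],[1,[0,0,0.07],[0,0,0]],[1,[0,0,0.095],[0,0,0]],[1,[0,0,0.112],[0,0,0]],[1,[0,0,0.122],[0,0,0]],[1,[0,0,0.124],[0,0,0]],[1,[0,0,0.124],[0,0,0]]]'
python3 -m pendant '[[-1,[0,0,0],[0,0,0]],[-1,[0,0,0],[0,0,0]],[-1,[0,0,0],[0,0,0]],[-1,[0,0,0],[0,0,0]],[-1,[0,0,0],[0,0,0]],[-1,[0,0,0],[0,0,0]],[-1,[0,0,0],[0,0,0]],[-1,[0,0,0],[0,0,0]],[-1,[0,0,0],[0,0,0]],[-1,[0,0,0],[0,0,0]]]'
python3 -m pendant '[[-1,[0,0,0],[0,0,0]],[-1,[0,0,0],[0,0,0]],[-1,[0,0,0],[0,0,0]],[-1,[0,0,0],[0,0,0]],[-1,[0,0,0],[0,0,0]],[-1,[0,0,0],[0,0,0]],[-1,[0,0,0],[0,0,0]],[-1,[0,0,0],[0,0,0]]]'
```

```text
clock: 30.97
tool_pos: [0.4367, -0.0824, 0.0587]
orientation: [180.0, 0.1, 4.0]
force: [0.4, -0.3, 0.1]
opening: 0.0874
gripper_force: 0.0
clock: 31.8
tool_pos: [0.4364, -0.0827, 0.0595]
orientation: [-180.0, 0.0, 4.0]
force: [0.4, -0.2, 1.5]
opening: 0.0264
gripper_force: 0.0
clock: 32.47
tool_pos: [0.4364, -0.0833, 0.0596]
orientation: [180.0, 0.0, 4.0]
force: [0.9, -5.1, -1.4]
opening: 0.0074
gripper_force: 30.0
```

Gripped (7.4 mm ≈ the 8 mm key), with a slight side load. Shift 0.7 mm and turn.

```bash
python3 -m pendant '[[-1,[0,0.0007,0],[0,0,0]],[-1,[0,0.0007,0],[0,0,6]],[-1,[0,0.0007,0],[0,0,12]],[-1,[0,0.0007,0],[0,0,18]],[-1,[0,0.0007,0],[0,0,24]],[-1,[0,0.0007,0],[0,0,30]],[-1,[0,0.0007,0],[0,0,30]]]'; python3 -m pendant '[[-1,[0,0,0],[0,0,6]],[-1,[0,0,0],[0,0,12]],[-1,[0,0,0],[0,0,18]],[-1,[0,0,0],[0,0,24]],[-1,[0,0,0],[0,0,30]],[-1,[0,0,0],[0,0,34]],[-1,[0,0,0],[0,0,34]],[-1,[0,0,0],[0,0,34]]]'; python3 -c "
from plant import sensors
o=sensors.get_obs();print(o['moment'],o['force'])";  python3 -m pendant '[[-1,[0,0,0],[0,0,2]],[-1,[0,0,0],[0,0,4]],[-1,[0,0,0],[0,0,6]],[-1,[0,0,0],[0,0,6]],[-1,[0,0,0],[0,0,6]]]'; python3 -c "
from plant import sensors
o=sensors.get_obs();print(o['moment'],o['force'])"
```

```text
clock: 33.05
tool_pos: [0.4365, -0.083, 0.0596]
orientation: [-180.0, 0.0, -26.3]
force: [-1.1, 3.3, 1.0]
opening: 0.0078
gripper_force: 30.0
clock: 33.72
tool_pos: [0.4368, -0.0827, 0.0596]
orientation: [-179.9, 0.0, -59.8]
force: [-1.5, 5.1, 0.0]
opening: 0.0074
gripper_force: 30.0
[2.14570405 0.13783702 0.11659543] [-1.54639704  5.10822649  0.0309283 ]
clock: 34.13
tool_pos: [0.4369, -0.0827, 0.0596]
orientation: [-179.9, 0.0, -65.7]
force: [-0.8, 5.3, -0.2]
opening: 0.0079
gripper_force: 30.0
[2.12153523 0.04423896 0.35931969] [-0.77305072  5.29847863 -0.23704708]
```

The turning moment has jumped to 0.36 N m, so it's at the stop. One more nudge, release, rise.

```bash
python3 -m pendant '[[-1,[0,0,0],[0,0,2]],[-1,[0,0,0],[0,0,2]],[-1,[0,0,0],[0,0,2]]]'; python3 -c "
from plant import sensors
o=sensors.get_obs();print(o['moment'],o['orientation'])"; python3 -m pendant '[[1,[0,0,0],[0,0,0]],[1,[0,0,0],[0,0,0]],[1,[0,0,0],[0,0,0]],[1,[0,0,0],[0,0,0]],[1,[0,0,0],[0,0,0]],[1,[0,0,0],[0,0,0]],[1,[0,0,0],[0,0,0]],[1,[0,0,0],[0,0,0]],[1,[0,0,0],[0,0,0]],[1,[0,0,0],[0,0,0]]]'; python3 -m pendant '[[1,[0,0,0],[0,0,0]],[1,[0,0,-0.03],[0,0,0]],[1,[0,0,-0.06],[0,0,0]],[1,[0,0,-0.09],[0,0,0]],[1,[0,0,-0.12],[0,0,0]],[1,[0,0,-0.15],[0,0,0]],[1,[0,0,-0.15],[0,0,0]],[1,[0,0,-0.15],[0,0,0]],[1,[0,0,-0.15],[0,0,0]]]'
python3 - <<'E'
from h import *
s=snap("side"); t=snap("top")
a=cv2.resize(s[170:370,240:490],None,fx=1.6,fy=1.6); b=cv2.resize(t[120:280,210:430],None,fx=1.8,fy=2)
cv2.imwrite("pics/end.png",np.hstack([a,b[:320]]))
E
```

```text
clock: 34.38
tool_pos: [0.4369, -0.0827, 0.0596]
orientation: [-179.9, 0.0, -67.7]
force: [0.3, 4.9, -0.7]
opening: 0.0082
gripper_force: 30.0
[2.10481457 0.06194699 0.50849046] [-1.79939720e+02  1.94616239e-02 -6.77128403e+01]
clock: 35.22
tool_pos: [0.4365, -0.0835, 0.0596]
orientation: [180.0, -0.0, -68.0]
force: [-1.2, 0.2, 0.6]
opening: 0.0691
gripper_force: 0.0
clock: 35.97
tool_pos: [0.4361, -0.0834, 0.2092]
orientation: [-180.0, 0.0, -68.0]
force: [-0.1, -0.1, -0.1]
opening: 0.0877
gripper_force: 0.0
```

View pics/end.png

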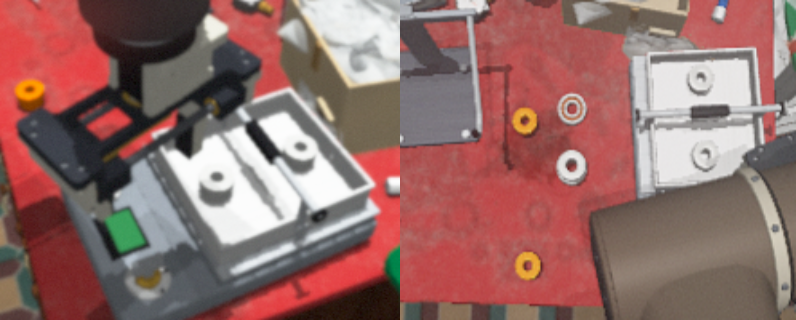

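Both bushings stand in the pan, at left-half (215,180) and (300,150). The pan is square on the scale, the key at (150,275) is back at rest, and the robot is clear. Handing in.

```bash
python3 -c "
from plant import workorder; print(workorder.close_job())"
```

```text
the job is handed in; nothing more can be done
None
```

The job is done in the order asked and handed in at about 36 s: pan set on the scale, scale zeroed, both small bushings present loaded and the weight registered; the hand-in returned no verdict.

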